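# Set out the microscope station on its outline mats

## Robot

A 6-joint arm with a two-finger parallel gripper is mounted at the origin on the work surface. World frame = base frame: x ahead of the robot, y to its left, z up, the work surface at z = 0. Lengths are in m, angles in rad, forces in N, time in s.
With the tool pointing down it reaches from about 0.225 to 0.875 m from the base axis. Payload 3.4 kg.
Tool frame: the origin (TCP) lies at the very end of the fingers, on their centre line; the grasp point (between the pads) lies 19 mm behind it; z points along the fingers, y is the direction in which the jaws open and shut (so a half turn about z gives the same grasp; the last joint's range is limited). The gripper opens to 85 mm and grips with 20 to 120 N. Pads are 22 mm wide; open, the fingers measure 114 mm over their backs; the gripper's body (76 mm by 85 mm) begins 54 mm behind the grasp point. The pads swing forward as they close: fully open they stand 13 mm farther back than shut.
Start: joints at [1.164, 0.276, 1.505, -0, 1.361, -0.121], TCP at [0.162, 0.552, 0.231] pointing down, gripper open.
Joint ranges: [-2.89, 2.89], [-0.75, 2.08], [0.22, 2.7], [-1.18, 4.32], [0.11, 2.71], [-2.7, 2.7]. Speed limits (rad/s): [2.57, 2.57, 3.14, 3.14, 3.14, 3.14].

## Interface

Orientations are given as a unit quaternion [w, x, y, z].
In Python, from rig import telemetry, optics, order gives the robot as it stands.
- The arm moves only by the shell command python3 -m creep 'ROWS' [FORCE]. ROWS is a JSON object of lists of equal length, an entry for each row: "slide": the shift along the world's x, y, z normalised to -1 to 1, where 1 is 0.15 m, a list of three; "twist": the turn, a rotation vector about the world's x, y, z normalised to -1 to 1, where 1 is 360 degrees, a list of three; "fingers": the gripper's target within -1 to 1 (fully open at 1, half-way at 0, shut at -1). A call has 1 to 20 rows; each row is the pose to reach, as a shift and turn from the pose commanded when the call began, turning the shorter way round; what a row does not reach only later rows make up. A row lasts 1/10 s, in which the tool goes at most 50 mm and 8.59 degrees, less where a joint would pass 70% of its speed; a pose out of reach is approached as far as the arm can. A call with a number of a shift or a turn outside -1 to 1 is refused whole. A call with a gripper value outside its range is refused whole. The fingers move at their own pace and stop on an object; FORCE is the grip in N (left out, the last holds). Time passes only in rows, so rows that repeat a pose let the fingers close. It gives the time, the measured TCP pose, the force and the opening at its end, in the units of the state.
- telemetry.get_state(): the state, without advancing time (a new reading comes with each control period).
- optics.get_image(name): name is "scene" or "top" or "wrist"; returns a dict with "img" (384x512x3 uint8, blue, green, red), "depth" (384x512 float32, m along the optical axis (not along the pixel's ray), 0 where there is no reading), "fovy" (degrees; the focal length in pixels is half the picture's height over the tangent of half this angle, whatever the lens; pixels are square), "cx", "cy" (the principal point, pixels), "dist" ([k1, k2, p1, p2, k3] as OpenCV has them; the pictures are not rectified), "world_from_camera" (4x4, takes a point from camera to world coordinates). Camera axes: x right, y down, z forward; pixel columns grow to the right and rows downward; lengths in m; the calibration is good to about 2 mm. A picture is of the moment at which its call begins.
- order.sign_off(): hands the job in, once; it reports no verdict.
The state is a dict: "clock": time; "qpos": joint angles; "qd": joint speeds; "effort": joint torques, N m; "position": TCP position; "ee_rot": TCP orientation; "contact_force": force on the tool from outside, world axes, zero at the start; "moment": the same for the moment, N m; "width": finger opening in m.
Only numpy, scipy, OpenCV 4.12 (cv2) and the standard library are available. Lean on these libraries where they do the work, as an engineer would, in place of code of your own. Each camera call takes 0.05 s, during which the arm holds its last target.

## Task

Lay out the microscope station: carry the green-lidded amber jar, the yellow slide box, the red-lidded staining jar and the blue eyepiece each to the mat whose outline matches it in colour and shape, and set each one down (do not drop it) upright in the middle of its outline, the slide box and the square staining jar turned in line with theirs. Leave the Petri dish and the white crucible where they stand.

Things in the scene. Friction and masses are not known exactly. Their poses are not given: they have to be found in the camera images.
- jar: round amber glass jar with a green screw lid, closed and solid; 56 mm diameter, 62 mm tall (the lid is the top 18 mm, the glass below is 55 mm across), 0.11 to 0.23 kg. Origin at the centre of its underside, z up. At the start it stands upright on the bench (z = 0) in one of eight places shared out afresh among things and mats.
- slidebox: yellow plastic slide box, closed and solid: 80 mm along its x, 30 mm along its y, 32 mm tall, 0.05 to 0.1 kg. Origin at the centre of its underside, z up; grip it across y (30 mm). At the start it stands upright on the bench (z = 0) in one of eight places shared out afresh among things and mats.
- stainjar: square staining jar, white ceramic with a red lid, closed and solid: 48 x 48 mm (sides along its x and y), 50 mm tall (the lid, also 48 mm square, is the top 12 mm), 0.1 to 0.21 kg. Origin at the centre of its underside, z up. Any of its four quarter turns counts as the same. At the start it stands upright on the bench (z = 0) in one of eight places shared out afresh among things and mats.
- eyepiece: microscope eyepiece standing on end: plain cylinder 34 mm in diameter, 52 mm tall, dark steel lower half, blue upper half with a small dark lens on top, 0.06 to 0.13 kg. Origin at the centre of its underside, z up. At the start it stands upright on the bench (z = 0) in one of eight places shared out afresh among things and mats.
- mat_jar: fixed mat of black rubber 3 mm thick lying on the bench, with a flush coloured outline (filled shape) on its top; origin at the centre of its underside, top at z = 3 mm, z up; round, 84 mm diameter, green round outline 70 mm across. For the amber jar.
- mat_slidebox: fixed mat of black rubber 3 mm thick lying on the bench, with a flush coloured outline (filled shape) on its top; origin at the centre of its underside, top at z = 3 mm, z up; rectangular, 108 mm along its x and 58 mm along its y, yellow oblong outline 94 x 44 mm. For the slide box, whose x goes along this mat's x, either way round.
- mat_stainjar: fixed mat of black rubber 3 mm thick lying on the bench, with a flush coloured outline (filled shape) on its top; origin at the centre of its underside, top at z = 3 mm, z up; square, 76 x 76 mm along its x and y, red square outline 62 x 62 mm. For the staining jar, sides parallel to the outline's.
- mat_eyepiece: fixed mat of black rubber 3 mm thick lying on the bench, with a flush coloured outline (filled shape) on its top; origin at the centre of its underside, top at z = 3 mm, z up; round, 62 mm diameter, blue round outline 48 mm across. For the eyepiece.
- petri: bystander: loose closed glass Petri dish with a white rim and grey face, 60 mm diameter, about 17 mm tall, standing among the things; origin at the centre of its underside. Leave it alone. (A steel 40 mm tall calibration weight, 34 mm across, also stands among the things.)
- crucible: bystander: loose open white porcelain crucible, 54 mm across the rim, 34 mm tall, standing among the things; origin at the centre of its underside. Leave it alone.
Things that resemble listed ones, but are neither listed nor needed, are in the scene too. Of the things like the slidebox, leave any that is pink; of the rest the larger one is meant.

How it is judged:
By the outcome, as a careful person would: the job done as asked, in the order asked, and still so for the second after the job is handed in, with the robot touching nothing.
It also fails if it takes over 128 s, if anything falls off the work surface, if the arm or the gripper's body presses on something with over 40 N, if the wrist force passes 120 N, or if a joint passes its speed limit or range.

## Working session

There is one attempt and no reset: what is moved stays moved. The work goes in short steps, Python scripts to look and compute and a shell command to move; the robot and the scene stay as the last step left them, time stands still between calls to the robot, and variables do not carry over. Pictures are saved under pics/ and viewed, and the job is handed in when it is done.

```bash
ls; mkdir -p pics; python3 - <<'E'
from rig import telemetry, optics
import cv2
print(telemetry.get_state())
for n in("top","scene"):
    d=optics.get_image(n); cv2.imwrite(f"pics/{n}0.png",d["img"]); print(n,d["fovy"],d["cx"],d["cy"],d["dist"],d["world_from_camera"])
E
```

```text
pics
{'clock': 0.0, 'qpos': array([ 1.16400691e+00,  2.76576696e-01,  1.50617124e+00, -4.59743644e-06,
        1.36072428e+00, -1.21003348e-01]), 'qd': array([ 0.00121927, -0.00037559, -0.00013633, -0.0010028 , -0.00174338,
       -0.00038733]), 'effort': array([ 3.22952044e-03, -4.16778338e+01, -2.45807147e+01, -2.52422951e-04,
        1.12120082e-02, -2.95830807e-05]), 'position': array([0.16188513, 0.55115872, 0.23043499]), 'ee_rot': array([-2.42966642e-04,  1.42406715e-01,  9.89807781e-01, -9.07834141e-04]), 'contact_force': array([ 0.56748937, -0.26102154, -0.71300315]), 'moment': array([-0.03369801, -0.03710449,  0.04186308]), 'width': 0.08520889018876607}
top 52.19582330946422 255.96622088555273 197.35328412931813 [-0.04065352  0.          0.          0.          0.        ] [[-0.02595695 -0.99493761  0.09708446  0.45581128]
 [-0.99952747  0.02743025  0.01387144 -0.00458376]
 [-0.01646427 -0.09667853 -0.99517948  0.91936325]
 [ 0.          0.          0.          1.        ]]
scene 57.05720557509125 254.46275009524842 190.17805804574044 [-0.06064896  0.          0.          0.          0.        ] [[ 0.47456702  0.60432698 -0.63998051  1.1824403 ]
 [ 0.88011037 -0.33722254  0.3341956  -0.35479525]
 [-0.01385244 -0.72185169 -0.69190914  0.75059639]
 [ 0.          0.          0.          1.        ]]
```

View pics/top0.png

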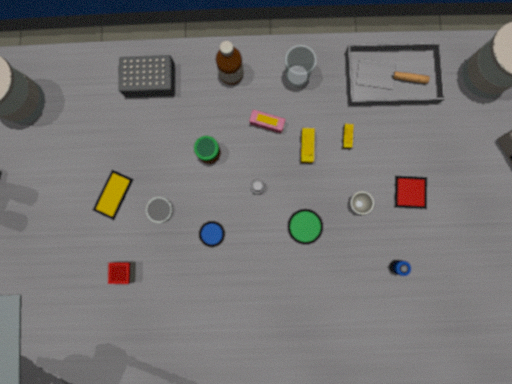

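View pics/scene0.png

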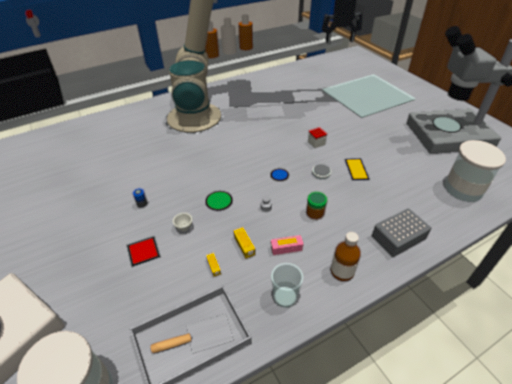

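The top view shows the following, in pixel positions:

| Thing | Pixel |
|---|---|
| jar | (207,148) |
| larger yellow slide box | (308,145) |
| pink decoy | (268,121) |
| small yellow decoy | (348,136) |
| staining jar | (120,272) |
| eyepiece | (402,268) |
| green mat | (305,227) |
| yellow mat | (113,195) |
| red mat | (411,192) |
| blue mat | (212,234) |
| Petri dish | (159,209) |
| crucible | (361,203) |
| weight | (258,186) |

Next I'll measure them.

```bash
cat > h.py <<'E'
import numpy as np, cv2
from rig import telemetry, optics
def cam(n):
    d=optics.get_image(n); h,w=d["img"].shape[:2]
    f=h/2/np.tan(np.radians(d["fovy"])/2)
    d["K"]=np.array([[f,0,d["cx"]],[0,f,d["cy"]],[0,0,1.]]); return d
def rays(d,uv):
    u=cv2.undistortPoints(np.asarray(uv,float).reshape(-1,1,2),d["K"],np.array(d["dist"],float)).reshape(-1,2)
    return np.c_[u,np.ones(len(u))]
def onplane(d,uv,z):
    T=np.asarray(d["world_from_camera"]); r=rays(d,uv)@T[:3,:3].T; o=T[:3,3]
    return o+r*((z-o[2])/r[:,2])[:,None]
def bydepth(d,uv):
    T=np.asarray(d["world_from_camera"]); uv=np.asarray(uv); z=d["depth"][uv[:,1],uv[:,0]]
    return (rays(d,uv)*z[:,None])@T[:3,:3].T+T[:3,3]
HS={"g":(45,85),"y":(18,35),"b":(100,125),"r":(-8,8)}
def blob(d,col,win,smin=110,vmin=40):
    hsv=cv2.cvtColor(d["img"],cv2.COLOR_BGR2HSV).astype(int); H=hsv[...,0].copy()
    if col=="r": H[H>90]-=180
    a,b=HS[col]; m=(H>=a)&(H<=b)&(hsv[...,1]>smin)&(hsv[...,2]>vmin)
    x0,x1,y0,y1=win; k=np.zeros_like(m); k[y0:y1,x0:x1]=1
    v,u=np.nonzero(m&k); return np.c_[u,v]
def rect(P):
    (c,s,a)=cv2.minAreaRect((P[:,:2]*1000).astype(np.float32)); return np.round(c,1),np.round(s,1),round(a,1)
E
python3 - <<'E'
from h import *
d=cam("top")
L=[("jar","g",(207,148),.062),("slide","y",(308,145),.032),("stain","r",(120,272),.05),("eye","b",(402,268),.052),("mjar","g",(305,227),.003),("mslide","y",(113,195),.003),("mstain","r",(411,192),.003),("meye","b",(212,234),.003),("smally","y",(348,136),.02)]
for n,c,(u,v),z in L:
    uv=blob(d,c,(u-27,u+27,v-27,v+27)) if n!="slide" else blob(d,c,(298,320,120,170))
    if n=="smally":uv=blob(d,c,(338,360,118,155))
    P=bydepth(d,uv); top=P[:,2]>np.percentile(P[:,2],90)-.006
    Q=onplane(d,uv[top],z)
    print(n,len(uv),"z",np.round(np.percentile(P[:,2],[5,50,95])*1000,1),"top",top.sum(),"mean",np.round(Q[:,:2].mean(0)*1000,1),"depthmean",np.round(P[top].mean(0)[:2]*1000,1),"rect",*rect(Q))
cv2.imwrite("pics/t2.png",cv2.resize(d["img"][90:300,80:440],None,fx=2.2,fy=2.2,interpolation=2))
E
```

```text
jar 472 z [59.1 62.2 64.6] top 456 mean [653.8 116. ] depthmean [653.3 115.7] rect [653.9 116.6] [53.3 50.7] 43.5
slide 476 z [22.3 32.  34.7] top 440 mean [ 661.8 -113.3] depthmean [ 660.8 -112.8] rect [ 661.6 -114.1] [30.1 77.8] 87.8
stain 480 z [45.7 49.7 52.6] top 455 mean [381.6 316.8] depthmean [381.7 316.2] rect [381.9 316.3] [47.7 46.1] 89.0
eye 157 z [36.6 51.1 53.9] top 130 mean [ 376.7 -309.5] depthmean [ 376.6 -309.6] rect [ 376.4 -310. ] [30.8 30.4] 86.8
mjar 817 z [0.3 2.9 5.6] top 809 mean [ 474.5 -103.9] depthmean [ 474.4 -103.3] rect [ 474.6 -103.9] [74.1 73.4] 51.5
mslide 872 z [0.2 3.1 5.9] top 863 mean [562.  349.9] depthmean [561.7 349. ] rect [562.2 349.7] [ 50.9 100.4] 64.7
mstain 828 z [0.4 3.  5.7] top 824 mean [ 548.1 -356.1] depthmean [ 547.6 -354.4] rect [ 548.2 -355.6] [68.6 67.7] 86.1
meye 410 z [0.4 3.  5.5] top 410 mean [463.2 114.5] depthmean [463.2 114.3] rect [462.2 115.4] [51.5 51.3] 89.0
smally 243 z [15.5 22.6 25.6] top 225 mean [ 683.4 -211.3] depthmean [ 681.6 -209.7] rect [ 683.6 -211.2] [21.7 57.9] 83.5
```

View pics/t2.png

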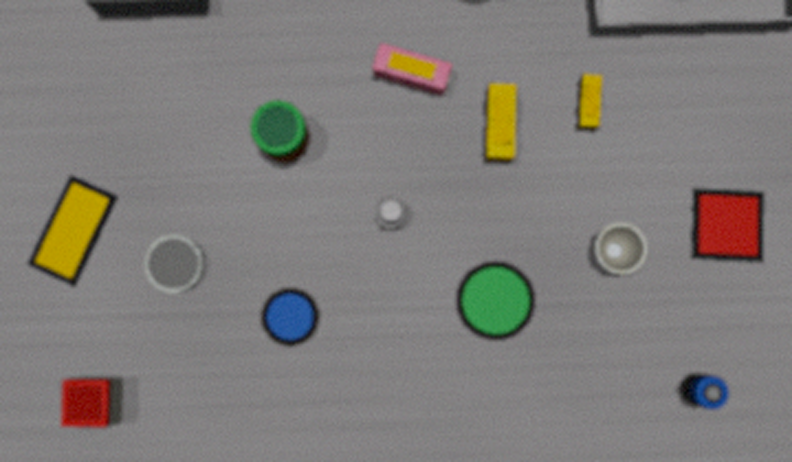

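Every height and size matches what the task gives. I'll move over the jar first, at about (0.654, 0.116).

```bash
python3 -m creep '{"slide":[[0.4,-0.36,0],[0.8,-0.72,0],[0.82,-0.73,0],[0.82,-0.73,0]],"twist":[[0,0,0],[0,0,0],[0,0,0],[0,0,0]],"fingers":[1,1,1,1]}' 40
python3 -m creep '{"slide":[[0.3,-0.26,0],[0.6,-0.52,0],[0.82,-0.73,0],[0.82,-0.73,0]],"twist":[[0,0,0],[0,0,0],[0,0,0],[0,0,0]],"fingers":[1,1,1,1]}'
python3 -m creep '{"slide":[[0.3,-0.26,0],[0.6,-0.52,0],[0.82,-0.73,0],[0.82,-0.73,0]],"twist":[[0,0,0],[0,0,0],[0,0,0],[0,0,0]],"fingers":[1,1,1,1]}'
python3 -m creep '{"slide":[[0.2,-0.18,0],[0.4,-0.36,0],[0.6,-0.5,0],[0.6,-0.5,0],[0.6,-0.5,0]],"twist":[[0,0,0],[0,0,0],[0,0,0],[0,0,0],[0,0,0]],"fingers":[1,1,1,1,1]}'
python3 - <<'E'
from h import *
d=cam("wrist"); cv2.imwrite("pics/w1.png",d["img"]); T=np.array(d["world_from_camera"]); s=telemetry.get_state(); print(s["position"],s["ee_rot"]); print(T.round(3))
E
```

```text
clock: 0.55
position: [0.2878, 0.4392, 0.2311]
ee_rot: [0.001, 0.144, 0.99, -0.001]
contact_force: [-0.3, -0.3, -0.1]
width: 0.0855
clock: 0.95
position: [0.411, 0.3301, 0.2311]
ee_rot: [0.001, 0.144, 0.99, -0.001]
contact_force: [-0.8, 0.4, 0.5]
width: 0.0851
clock: 1.35
position: [0.5342, 0.2208, 0.2308]
ee_rot: [0.001, 0.144, 0.99, -0.0]
contact_force: [-0.2, 1.1, -0.1]
width: 0.0857
clock: 1.85
position: [0.6207, 0.149, 0.2305]
ee_rot: [-0.001, 0.143, 0.99, 0.0]
contact_force: [0.4, 0.1, -0.1]
width: 0.0856
[0.6200551  0.14945581 0.23080801] [-1.14034111e-03  1.42137330e-01  9.89846206e-01  4.09660860e-04]
[[ 0.284  0.91   0.301  0.542]
 [ 0.959 -0.269 -0.089  0.171]
 [-0.     0.314 -0.949  0.374]
 [ 0.     0.     0.     1.   ]]
```

View pics/w1.png

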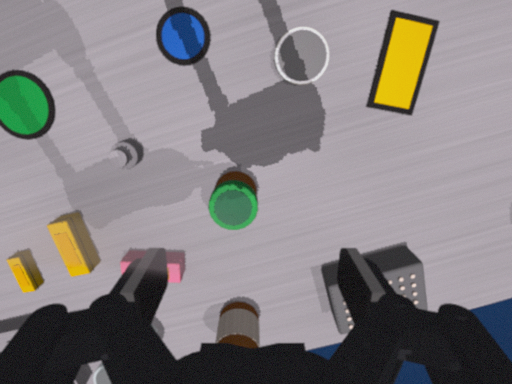

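The wrist view shows the jar at (234,204), the slide box at (70,243) and the mats: yellow (403,62), blue (183,36), green (22,103). I'll cross-check the positions from this view.

```bash
python3 - <<'E'
from h import *
d=cam("wrist")
for n,c,w,z in [("jar","g",(195,275,160,245),.062),("slide","y",(48,95,205,280),.032),("mslide","y",(360,445,5,120),.003),("meye","b",(150,215,5,70),.003),("mjar","g",(0,60,65,140),.003)]:
    uv=blob(d,c,w); P=bydepth(d,uv); top=abs(P[:,2]-z)<.006; Q=onplane(d,uv[top],z)
    print(n,len(uv),top.sum(),np.round(np.percentile(P[:,2],[5,50,95])*1000,1),np.round(Q[:,:2].mean(0)*1000,1),*rect(Q))
E
```

```text
jar 1302 1239 [56.6 62.4 63.7] [648.7 118.5] [652.7 116. ] [52.6 55. ] 73.6
slide 1209 1192 [30.6 32.5 33.8] [ 659.4 -114.6] [ 660.1 -113.9] [33.  79.9] 86.9
mslide 3444 3432 [2.3 3.7 5. ] [559.9 349. ] [561.2 348.4] [47.4 97.1] 64.2
meye 1645 1641 [2.5 3.8 5.1] [461.4 113.2] [461.5 112.9] [49.  49.2] 25.1
mjar 2379 2368 [2.6 3.9 5.3] [ 473.3 -103.8] [ 474.8 -102.5] [62.7 71.4] 60.1
```

```bash
python3 -m creep '{"slide":[[0.12,-0.12,0],[0.22,-0.22,-0.1],[0.22,-0.22,-0.3],[0.22,-0.22,-0.5],[0.22,-0.22,-0.7],[0.22,-0.22,-0.7]],"twist":[[0,0,0],[0,0,0],[0,0,0],[0,0,0],[0,0,0],[0,0,0]],"fingers":[1,1,1,1,1,1]}'
python3 -m creep '{"slide":[[0,0,-0.15],[0,0,-0.3],[0,0,-0.45],[0,0,-0.58],[0,0,-0.63],[0,0,-0.63]],"twist":[[0,0,0],[0,0,0],[0,0,0],[0,0,0],[0,0,0],[0,0,0]],"fingers":[1,1,1,1,1,1]}'
python3 - <<'E'
from h import *
d=cam("wrist"); cv2.imwrite("pics/w2.png",d["img"])
E
```

```text
clock: 2.55
position: [0.6499, 0.1152, 0.1207]
ee_rot: [-0.006, 0.142, 0.99, -0.001]
contact_force: [-0.7, 0.5, -0.7]
width: 0.0861
clock: 3.15
position: [0.6538, 0.1154, 0.0316]
ee_rot: [-0.001, 0.142, 0.99, -0.0]
contact_force: [-0.6, -0.2, -0.2]
width: 0.0852
```

View pics/w2.png

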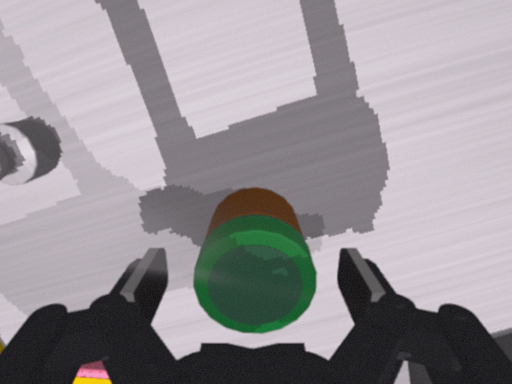

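The jar is centred between the fingers at (255,275). I'll lower 5 mm, close and lift.

```bash
python3 -m creep '{"slide":[[0,0,-0.04],[0,0,-0.04],[0,0,-0.04],[0,0,-0.04],[0,0,-0.04],[0,0,-0.04],[0,0,-0.04],[0,0,-0.04],[0,0,-0.04]],"twist":[[0,0,0],[0,0,0],[0,0,0],[0,0,0],[0,0,0],[0,0,0],[0,0,0],[0,0,0],[0,0,0]],"fingers":[1,0.3,-0.2,-0.6,-1,-1,-1,-1,-1]}' 50
python3 -m creep '{"slide":[[0,0,0.05],[0,0,0.15],[0,0,0.3],[0,0,0.45],[0,0,0.5],[0,0,0.5]],"twist":[[0,0,0],[0,0,0],[0,0,0],[0,0,0],[0,0,0],[0,0,0]],"fingers":[-1,-1,-1,-1,-1,-1]}'
python3 - <<'E'
from h import *
d=cam("wrist"); cv2.imwrite("pics/w3.png",d["img"]); print(telemetry.get_state()["contact_force"])
T=np.array(d["world_from_camera"]);s=telemetry.get_state()
# bottom/top estimates
uv=blob(d,"g",(180,340,180,350)); P=bydepth(d,uv); z=P[:,2].max(); top=P[:,2]>np.percentile(P[:,2],90)-.006
print(s["position"], P[top].mean(0), np.percentile(P[:,2],[5,50,95]))
E
```

```text
clock: 4.1
position: [0.6548, 0.1152, 0.0268]
ee_rot: [0.001, 0.142, 0.99, 0.0]
contact_force: [0.1, 0.3, 6.0]
width: 0.0548
clock: 4.7
position: [0.6546, 0.1153, 0.1018]
ee_rot: [0.001, 0.142, 0.99, 0.0]
contact_force: [0.0, -0.1, -1.1]
width: 0.0549
[ 0.48876613 -1.148629   -1.46408624]
[0.65376657 0.11518296 0.10051313] [0.650341   0.11780376 0.13770796] [0.12795994 0.13729797 0.13840853]
```

View pics/w3.png

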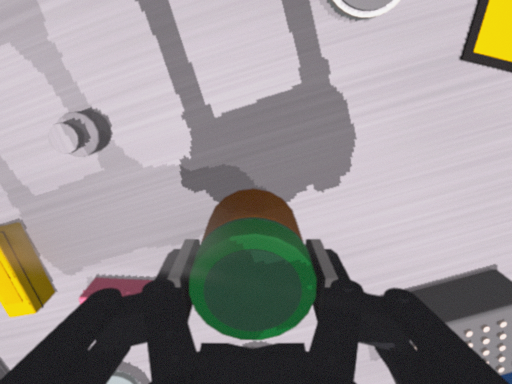

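Held upright, width 55 mm. Now I'll carry it by the measured displacement (-179, -220 mm); the 75 mm underside clearance is more than the 40 mm weight.

```bash
python3 -m creep '{"slide":[[-0.04,-0.05,0],[-0.12,-0.15,0],[-0.22,-0.27,0],[-0.32,-0.39,0],[-0.42,-0.52,0],[-0.52,-0.64,0],[-0.595,-0.733,0]],"twist":[[0,0,0],[0,0,0],[0,0,0],[0,0,0],[0,0,0],[0,0,0],[0,0,0]],"fingers":[-1,-1,-1,-1,-1,-1,-1]}'
python3 -m creep '{"slide":[[-0.1,-0.12,0],[-0.2,-0.25,0],[-0.3,-0.37,0],[-0.4,-0.5,0],[-0.5,-0.62,0],[-0.57,-0.7,0],[-0.595,-0.733,0],[-0.595,-0.733,0],[-0.595,-0.733,0]],"twist":[[0,0,0],[0,0,0],[0,0,0],[0,0,0],[0,0,0],[0,0,0],[0,0,0],[0,0,0],[0,0,0]],"fingers":[-1,-1,-1,-1,-1,-1,-1,-1,-1]}'
python3 - <<'E'
from h import *
d=cam("wrist"); cv2.imwrite("pics/w4.png",d["img"]); t=cam("top"); cv2.imwrite("pics/t4.png",t["img"])
s=telemetry.get_state();print(s["position"],s["ee_rot"],s["contact_force"])
E
```

```text
clock: 5.45
position: [0.5623, 0.004, 0.0995]
ee_rot: [-0.002, 0.143, 0.99, -0.0]
contact_force: [0.3, 0.1, -0.9]
width: 0.0549
clock: 6.35
position: [0.476, -0.1045, 0.1007]
ee_rot: [0.0, 0.143, 0.99, 0.0]
contact_force: [-0.5, -0.1, -1.3]
width: 0.0546
[ 0.47616834 -0.10423518  0.10076349] [1.62731308e-04 1.42094854e-01 9.89853016e-01 1.82475696e-04] [ 0.24858166 -0.2013356  -0.19964208]
```

View pics/w4.png

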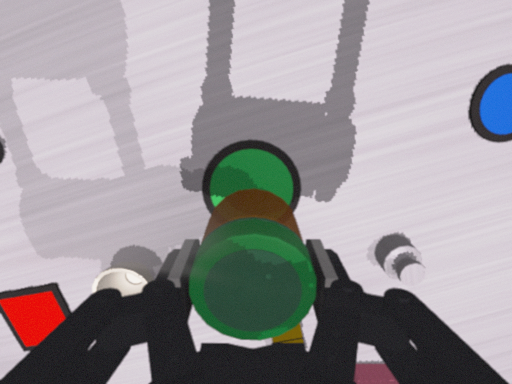

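The jar is over the green mat at (252,185). I'll lower it gently.

```bash
python3 -m creep '{"slide":[[0,0,-0.08],[0,0,-0.2],[0,0,-0.32],[0,0,-0.4],[0,0,-0.42],[0,0,-0.44],[0,0,-0.45],[0,0,-0.46],[0,0,-0.47],[0,0,-0.47],[0,0,-0.47]],"twist":[[0,0,0],[0,0,0],[0,0,0],[0,0,0],[0,0,0],[0,0,0],[0,0,0],[0,0,0],[0,0,0],[0,0,0],[0,0,0]],"fingers":[-1,-1,-1,-1,-1,-1,-1,-1,-1,-1,-1]}'
```

```text
clock: 7.55
position: [0.4757, -0.1048, 0.0305]
ee_rot: [0.0, 0.142, 0.99, 0.0]
contact_force: [-0.4, 1.0, -1.2]
width: 0.0544
```

```bash
python3 -m creep '{"slide":[[0,0,-0.005],[0,0,-0.01],[0,0,-0.01]],"twist":[[0,0,0],[0,0,0],[0,0,0]],"fingers":[-1,-1,-1]}'
```

```text
clock: 7.85
position: [0.4758, -0.1048, 0.0297]
ee_rot: [0.0, 0.142, 0.99, -0.0]
contact_force: [-1.0, 1.0, 6.6]
width: 0.0549
```

Contact at 6.6 N. I'll open, rise and look.

```bash
python3 -m creep '{"slide":[[0,0,0],[0,0,0],[0,0,0],[0,0,0],[0,0,0],[0,0,0.1],[0,0,0.3],[0,0,0.6],[0,0,0.8],[0,0,0.8]],"twist":[[0,0,0],[0,0,0],[0,0,0],[0,0,0],[0,0,0],[0,0,0],[0,0,0],[0,0,0],[0,0,0],[0,0,0]],"fingers":[0.5,1,1,1,1,1,1,1,1,1]}'
python3 - <<'E'
from h import *
d=cam("wrist"); cv2.imwrite("pics/w5.png",d["img"]); t=cam("top"); cv2.imwrite("pics/t5.png",t["img"])
E
```

```text
clock: 8.85
position: [0.4787, -0.1058, 0.1531]
ee_rot: [0.005, 0.142, 0.99, -0.001]
contact_force: [0.2, -0.5, 0.2]
width: 0.0856
```

View pics/w5.png

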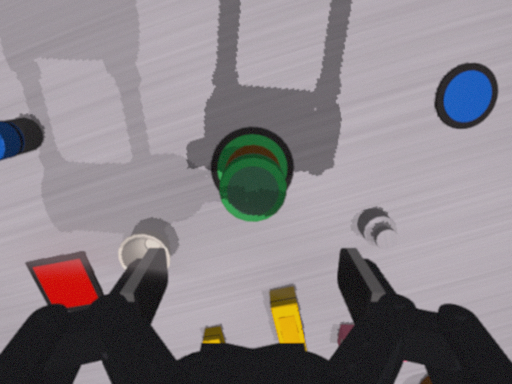

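View pics/t5.png

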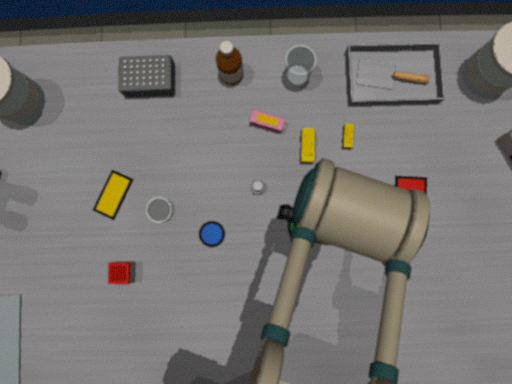

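The jar stands within its outline: lid at (252,190) in the wrist view, mat ring around (252,165). I'll check it with numbers once it's unobstructed. Next, the slide box: move towards it and turn the jaw +13.8°.

```bash
python3 -m creep '{"slide":[[0.15,-0.03,0.1],[0.35,-0.06,0.2],[0.55,-0.06,0.2],[0.75,-0.06,0.2],[0.82,-0.06,0.2],[0.82,-0.06,0.2],[0.82,-0.06,0.2]],"twist":[[0,0,0.01],[0,0,0.02],[0,0,0.03],[0,0,0.0383],[0,0,0.0383],[0,0,0.0383],[0,0,0.0383]],"fingers":[1,1,0.4,0.4,0.4,0.4,0.4]}'
python3 - <<'E'
from h import *
d=cam("wrist"); cv2.imwrite("pics/w6.png",d["img"]); 
s=telemetry.get_state();print(s["position"],s["ee_rot"])
hsv=blob(d,"y",(60,460,100,330)); P=bydepth(d,hsv)
k=(abs(P[:,2]-.032)<.005)&(abs(P[:,1]+.113)<.04)&(abs(P[:,0]-.66)<.06)
Q=onplane(d,hsv[k],.032); print(k.sum(),rect(Q),Q[:,:2].mean(0))
uv=blob(d,"g",(0,512,0,250)); P=bydepth(d,uv); 
k=abs(P[:,2]-.065)<.004; print("jar",k.sum(),P[k].mean(0),rect(onplane(d,uv[k],.065)) )
E
```

```text
clock: 9.65
position: [0.5968, -0.1133, 0.1773]
ee_rot: [-0.002, 0.023, 1.0, 0.0]
contact_force: [0.8, -0.2, -0.3]
width: 0.0597
[ 0.59667744 -0.11337837  0.17775719] [-1.72722749e-03  2.28176878e-02  9.99738070e-01  4.01925160e-04]
1868 (array([ 659.5, -116.3]), array([29.3, 80.7]), 85.9) [ 0.65816095 -0.11613613]
jar 3755 [ 0.47544315 -0.10526683  0.06565444] (array([ 475.7, -105.6]), array([54.8, 54.5]), 45.6)
```

View pics/w6.png

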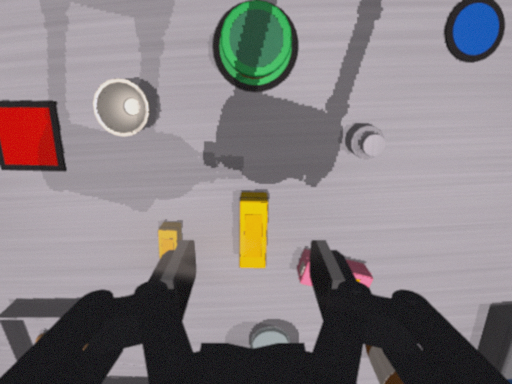

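Wrist view: the slide box is at (254,230), centred between the fingers, with the pink decoy (335,268) and small decoy (168,238) clear of them. I'll descend.

```bash
python3 -m creep '{"slide":[[0.15,0,0],[0.3,-0.01,-0.1],[0.42,-0.01,-0.3],[0.42,-0.01,-0.5],[0.42,-0.01,-0.65],[0.42,-0.01,-0.65],[0.42,-0.01,-0.65]],"twist":[[0,0,0],[0,0,0],[0,0,0],[0,0,0],[0,0,0],[0,0,0],[0,0,0]],"fingers":[0.4,0.4,0.4,0.4,0.4,0.4,0.4]}'
python3 - <<'E'
from h import *
d=cam("wrist"); cv2.imwrite("pics/w7.png",d["img"]); print(telemetry.get_state()["position"])
E
```

```text
clock: 10.4
position: [0.6608, -0.1152, 0.0817]
ee_rot: [-0.0, 0.023, 1.0, 0.0]
contact_force: [0.3, 0.5, -0.1]
width: 0.06
[ 0.66177069 -0.11548313  0.08279951]
```

View pics/w7.png

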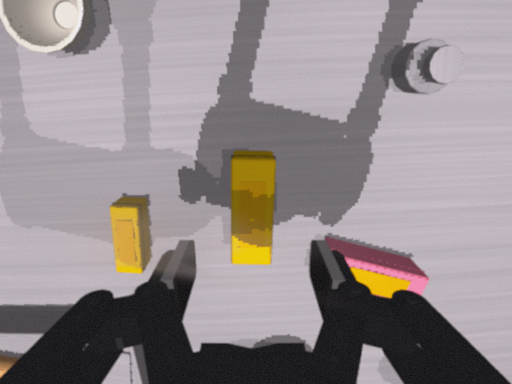

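The slide box is centred at (252,208). The pink box's near corner is at (328,238), close to the right finger in the picture, so I'll measure that clearance.

```bash
python3 - <<'E'
from h import *
for cn,win in(("top",(240,295,100,140)),):
    d=cam(cn)
    hsv=cv2.cvtColor(d["img"],cv2.COLOR_BGR2HSV).astype(int)
    print(hsv[121,254])
d=cam("wrist"); hsv=cv2.cvtColor(d["img"],cv2.COLOR_BGR2HSV).astype(int)
m=(hsv[...,0]>150)&(hsv[...,0]<178)&(hsv[...,1]>70)&(hsv[...,2]>60); v,u=np.nonzero(m); P=bydepth(d,np.c_[u,v]); k=(P[:,2]>.004)&(P[:,2]<.04); P=P[k]
print(P.min(0),P.max(0)); i=P[:,1].argmin(); print(P[i]); i=P[:,0].argmin(); print(P[i])
q=P[P[:,1]<-.05]; print(q.min(0))
uv=blob(d,"y",(225,285,145,275)); P=bydepth(d,uv); k=abs(P[:,2]-.032)<.004; print(rect(onplane(d,uv[k],.032)),np.percentile(P[:,2],[5,50,95]))
E
```

```text
[169  98 192]
[ 0.69496191 -0.05851081  0.00401112] [0.73946755 0.01797771 0.03375678]
[ 0.69819077 -0.05851081  0.00723252]
[ 0.69496191 -0.05723657  0.00475707]
[ 0.69496191 -0.05851081  0.00411847]
(array([ 660.3, -115.9]), array([28.9, 80.2]), 86.1) [0.02457391 0.03239013 0.03354593]
```

The clearance is fine: about 23 mm in x. Descend and grip.

```bash
python3 -m creep '{"slide":[[0,0,-0.12],[0,0,-0.26],[0,0,-0.4],[0,0,-0.48],[0,0,-0.505],[0,0,-0.505]],"twist":[[0,0,0],[0,0,-0.0025],[0,0,-0.0025],[0,0,-0.0025],[0,0,-0.0025],[0,0,-0.0025]],"fingers":[0.4,0.4,0.4,0.4,0.4,0.4]}'
python3 -m creep '{"slide":[[0,0,0],[0,0,0],[0,0,0],[0,0,0],[0,0,0],[0,0,0],[0,0,0]],"twist":[[0,0,0],[0,0,0],[0,0,0],[0,0,0],[0,0,0],[0,0,0],[0,0,0]],"fingers":[0.1,-0.2,-0.5,-1,-1,-1,-1]}' 40
python3 -m creep '{"slide":[[0,0,0.05],[0,0,0.15],[0,0,0.3],[0,0,0.45],[0,0,0.6],[0,0,0.7],[0,0,0.7],[0,0,0.7]],"twist":[[0,0,0],[0,0,0],[0,0,0],[0,0,0],[0,0,0],[0,0,0],[0,0,0],[0,0,0]],"fingers":[-1,-1,-1,-1,-1,-1,-1,-1]}'
python3 - <<'E'
from h import *
d=cam("wrist"); cv2.imwrite("pics/w8.png",d["img"]); s=telemetry.get_state(); print(s["position"],s["ee_rot"])
uv=blob(d,"y",(180,330,120,350)); P=bydepth(d,uv); k=(P[:,2]>.1); P=P[k];z=np.median(P[:,2]);k2=abs(P[:,2]-z)<.004; print(z,rect(P[k2]),P[k2].mean(0)); 
A=np.c_[P[k2][:,:2],np.ones(k2.sum())]; print("slopes deg",np.degrees(np.linalg.lstsq(A,P[k2][:,2],rcond=None)[0][:2]))
E
```

```text
clock: 11.15
position: [0.6619, -0.1153, 0.006]
ee_rot: [0.0, 0.03, 1.0, -0.0]
contact_force: [0.4, 0.1, 0.7]
width: 0.0594
clock: 11.85
position: [0.6626, -0.1155, 0.0068]
ee_rot: [0.001, 0.03, 1.0, -0.0]
contact_force: [-0.7, -0.1, 5.5]
width: 0.0295
clock: 12.65
position: [0.6615, -0.1151, 0.111]
ee_rot: [0.0, 0.03, 1.0, -0.0]
contact_force: [0.2, 0.1, -0.7]
width: 0.0296
[ 0.66092392 -0.11500979  0.11003579] [-6.75500792e-04  3.04370445e-02  9.99536433e-01  2.20643971e-04]
0.13645150651223475 (array([ 660.2, -115.4]), array([30.1, 81. ]), 86.2) [ 0.65496912 -0.11528754  0.13650292]
slopes deg [0.14254061 0.00185102]
```

View pics/w8.png

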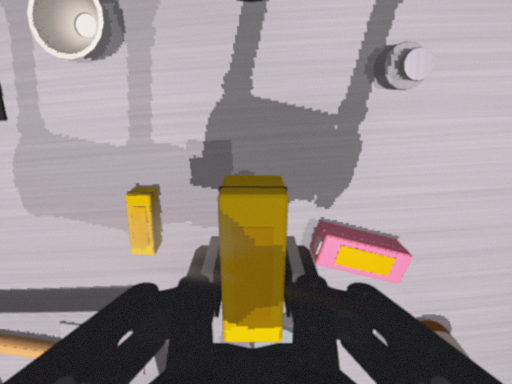

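The box is held and level, with its angle at 86.2°. I'll carry it to the yellow mat: displacement (-99, +464) mm, turn -22°.

```bash
python3 -m creep '{"slide":[[-0.01,0.05,0],[-0.04,0.18,0],[-0.08,0.36,0],[-0.12,0.57,0],[-0.165,0.774,0]],"twist":[[0,0,0],[0,0,0],[0,0,0],[0,0,0],[0,0,0]],"fingers":[-1,-1,-1,-1,-1]}'
python3 -m creep '{"slide":[[-0.04,0.2,0],[-0.08,0.4,0],[-0.12,0.6,0],[-0.165,0.774,0]],"twist":[[0,0,-0.006],[0,0,-0.014],[0,0,-0.022],[0,0,-0.03]],"fingers":[-1,-1,-1,-1]}'
python3 -m creep '{"slide":[[-0.04,0.2,0],[-0.08,0.4,0],[-0.12,0.6,0],[-0.165,0.774,0]],"twist":[[0,0,-0.01],[0,0,-0.018],[0,0,-0.026],[0,0,-0.0314]],"fingers":[-1,-1,-1,-1]}'
python3 -m creep '{"slide":[[-0.04,0.2,0],[-0.08,0.4,0],[-0.12,0.58,0],[-0.15,0.72,0],[-0.165,0.774,0],[-0.165,0.774,0],[-0.165,0.774,0]],"twist":[[0,0,0],[0,0,0],[0,0,0],[0,0,0],[0,0,0],[0,0,0],[0,0,0]],"fingers":[-1,-1,-1,-1,-1,-1,-1]}'
python3 - <<'E'
from h import *
d=cam("wrist"); cv2.imwrite("pics/w9.png",d["img"]); s=telemetry.get_state(); print(s["position"],s["ee_rot"])
uv=blob(d,"y",(100,450,0,384)); P=bydepth(d,uv); k=(abs(P[:,2]-.1365)<.005); print(rect(P[k]))
k=abs(P[:,2]-.003)<.005; print("mat",rect(P[k]))
E
```

```text
clock: 13.2
position: [0.6355, 0.0036, 0.1098]
ee_rot: [-0.001, 0.03, 1.0, 0.001]
contact_force: [0.8, 0.1, -1.6]
width: 0.0295
clock: 13.6
position: [0.6103, 0.1201, 0.1099]
ee_rot: [-0.001, 0.125, 0.992, 0.0]
contact_force: [0.5, 0.6, -0.4]
width: 0.0294
clock: 14.0
position: [0.5853, 0.2359, 0.1099]
ee_rot: [-0.001, 0.222, 0.975, 0.0]
contact_force: [0.3, 0.0, -0.3]
width: 0.0296
clock: 14.7
position: [0.562, 0.3487, 0.1102]
ee_rot: [-0.0, 0.221, 0.975, -0.001]
contact_force: [-0.5, 0.2, -1.0]
width: 0.0297
[0.56239892 0.34833078 0.11036385] [-1.46212545e-04  2.21631802e-01  9.75130303e-01 -4.63917034e-04]
(array([560.8, 348.9]), array([30.2, 80.4]), 64.3)
mat (array([593.9, 331.1]), array([ 63.5, 169.9]), 64.9)
```

View pics/w9.png

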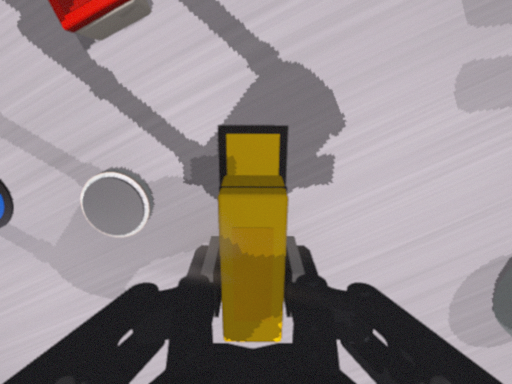

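The box lines up with its mat: mat at (253,160), box axis parallel to it. I'll lower it.

```bash
python3 -m creep '{"slide":[[0,0,-0.1],[0,0,-0.24],[0,0,-0.38],[0,0,-0.52],[0,0,-0.6],[0,0,-0.63],[0,0,-0.65],[0,0,-0.66],[0,0,-0.66],[0,0,-0.66]],"twist":[[0,0,0],[0,0,0],[0,0,0],[0,0,0],[0,0,0],[0,0,0],[0,0,0],[0,0,0],[0,0,0],[0,0,0]],"fingers":[-1,-1,-1,-1,-1,-1,-1,-1,-1,-1]}'
python3 -m creep '{"slide":[[0,0,-0.005],[0,0,-0.01],[0,0,-0.01]],"twist":[[0,0,0],[0,0,0],[0,0,0]],"fingers":[-1,-1,-1]}'
```

```text
clock: 15.75
position: [0.5631, 0.3495, 0.0124]
ee_rot: [0.001, 0.221, 0.975, 0.001]
contact_force: [-0.1, 0.2, -1.1]
width: 0.0294
clock: 16.05
position: [0.5625, 0.3492, 0.0101]
ee_rot: [0.0, 0.221, 0.975, 0.0]
contact_force: [-0.0, 0.1, -1.1]
width: 0.0292
```

```bash
python3 -m creep '{"slide":[[0,0,-0.005],[0,0,-0.005],[0,0,-0.005]],"twist":[[0,0,0],[0,0,0],[0,0,0]],"fingers":[-1,-1,-1]}'
```

```text
clock: 16.35
position: [0.5626, 0.3493, 0.0098]
ee_rot: [0.0, 0.221, 0.975, 0.0]
contact_force: [-1.6, -0.8, 4.7]
width: 0.0296
```

Contact at 4.7 N. Release, rise and check.

```bash
python3 -m creep '{"slide":[[0,0,0],[0,0,0],[0,0,0],[0,0,0],[0,0,0.1],[0,0,0.35],[0,0,0.65],[0,0,0.95],[0,0,0.95]],"twist":[[0,0,0],[0,0,0],[0,0,0],[0,0,0],[0,0,0],[0,0,0],[0,0,0],[0,0,0],[0,0,0]],"fingers":[-0.2,0.3,0.4,0.4,0.4,0.4,0.4,0.4,0.4]}'
python3 - <<'E'
from h import *
d=cam("wrist"); cv2.imwrite("pics/w10.png",d["img"]); s=telemetry.get_state(); print(s["position"],s["ee_rot"])
uv=blob(d,"y",(100,450,0,384)); P=bydepth(d,uv); k=(abs(P[:,2]-.035)<.005); print("box",rect(P[k]))
k=abs(P[:,2]-.003)<.004; print("mat",rect(P[k]))
uv=blob(d,"r",(0,250,0,200)); P=bydepth(d,uv); print(np.percentile(P[:,2],[5,50,95])); k=(abs(P[:,2]-.05)<.004); print("stain",rect(P[k]))
d=cam("top"); cv2.imwrite("pics/t10.png",d["img"])
E
```

```text
clock: 17.25
position: [0.5669, 0.3514, 0.161]
ee_rot: [0.006, 0.221, 0.975, 0.005]
contact_force: [0.8, -0.1, -0.5]
width: 0.0599
[0.5650819  0.35045377 0.15740443] [0.00394464 0.22143936 0.97516094 0.00319308]
box (array([560.9, 349.5]), array([30.1, 79.2]), 64.1)
mat (array([562.9, 347.1]), array([ 46.7, 100.4]), 64.1)
[0.04455392 0.05042865 0.0519227 ]
stain (array([397.7, 312.6]), array([54. , 24.8]), 63.4)
```

View pics/w10.png

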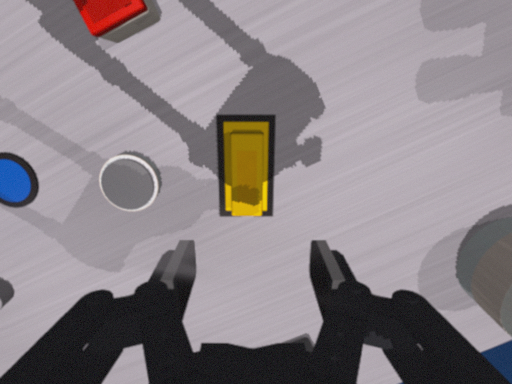

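The box sits centred and aligned: box (561,349.5), mat about (562,348), both at 64.1°. Now the staining jar at (382,316).

```bash
python3 -m creep '{"slide":[[-0.15,-0.03,0],[-0.4,-0.07,0],[-0.65,-0.12,0],[-0.9,-0.16,0],[-0.9,-0.16,0]],"twist":[[0,0,0.01],[0,0,0.025],[0,0,0.045],[0,0,0.068],[0,0,0.068]],"fingers":[0.8,0.8,0.8,0.8,0.8]}'
python3 -m creep '{"slide":[[-0.15,-0.03,0],[-0.3,-0.06,0],[-0.3,-0.06,0],[-0.3,-0.06,0],[-0.3,-0.06,0]],"twist":[[0,0,0],[0,0,0],[0,0,0],[0,0,0],[0,0,0]],"fingers":[0.8,0.8,0.8,0.8,0.8]}'
python3 - <<'E'
from h import *
d=cam("wrist"); cv2.imwrite("pics/w11.png",d["img"]); s=telemetry.get_state(); print(s["position"],s["ee_rot"])
uv=blob(d,"r",(100,400,0,384)); P=bydepth(d,uv); print(np.percentile(P[:,2],[5,50,95])); k=(abs(P[:,2]-.05)<.004); print("stain",rect(P[k]),rect(onplane(d,uv[k],.05)))
E
```

```text
clock: 17.85
position: [0.4205, 0.3229, 0.15]
ee_rot: [-0.004, 0.008, 1.0, -0.002]
contact_force: [0.3, -0.3, -0.1]
width: 0.077
clock: 18.35
position: [0.3839, 0.3165, 0.1515]
ee_rot: [0.0, 0.01, 1.0, 0.0]
contact_force: [0.5, -1.5, 0.3]
width: 0.0767
[0.38385641 0.31650155 0.15155517] [2.51934160e-04 1.00398276e-02 9.99949564e-01 8.41401206e-05]
[0.04910902 0.05055473 0.05180907]
stain (array([378.5, 317.1]), array([46.8, 47. ]), 88.4) (array([378. , 317.1]), array([46.6, 47.3]), 88.8)
```

View pics/w11.png

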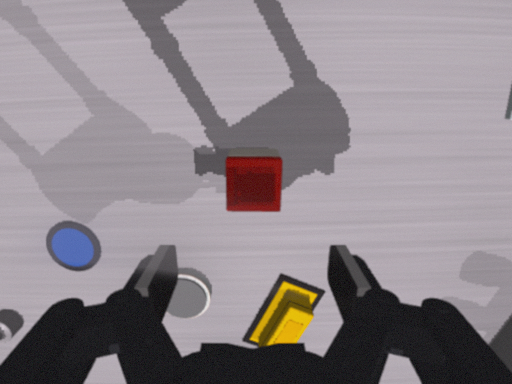

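The staining jar is at (253,184), straight between the fingers. Descend and grip.

```bash
python3 -m creep '{"slide":[[-0.026,0,-0.15],[-0.026,0,-0.35],[-0.026,0,-0.55],[-0.026,0,-0.75],[-0.026,0,-0.87],[-0.026,0,-0.91],[-0.026,0,-0.91]],"twist":[[0,0,0],[0,0,0],[0,0,0],[0,0,0],[0,0,0],[0,0,0],[0,0,0]],"fingers":[0.8,0.8,0.8,0.8,0.8,0.8,0.8]}'
python3 -m creep '{"slide":[[0,0,0],[0,0,0],[0,0,0],[0,0,0],[0,0,0],[0,0,0],[0,0,0]],"twist":[[0,0,0],[0,0,0],[0,0,0],[0,0,0],[0,0,0],[0,0,0],[0,0,0]],"fingers":[0.4,0.1,-0.3,-1,-1,-1,-1]}' 50
python3 -m creep '{"slide":[[0,0,0.05],[0,0,0.15],[0,0,0.3],[0,0,0.45],[0,0,0.6],[0,0,0.65],[0,0,0.65],[0,0,0.65]],"twist":[[0,0,0],[0,0,0],[0,0,0],[0,0,0],[0,0,0],[0,0,0],[0,0,0],[0,0,0]],"fingers":[-1,-1,-1,-1,-1,-1,-1,-1]}'
python3 - <<'E'
from h import *
d=cam("wrist"); cv2.imwrite("pics/w12.png",d["img"]); s=telemetry.get_state(); print(s["position"],s["ee_rot"])
uv=blob(d,"r",(150,350,100,384)); P=bydepth(d,uv); z=np.median(P[:,2]); k=(abs(P[:,2]-z)<.004); print(z,"stain",rect(P[k]))
A=np.c_[P[k][:,:2],np.ones(k.sum())]; print("slopes deg",np.degrees(np.linalg.lstsq(A,P[k][:,2],rcond=None)[0][:2]))
E
```

```text
clock: 19.1
position: [0.379, 0.3161, 0.0145]
ee_rot: [-0.001, 0.01, 1.0, -0.0]
contact_force: [-0.3, 0.6, 0.9]
width: 0.0772
clock: 19.8
position: [0.3799, 0.3169, 0.0166]
ee_rot: [0.001, 0.01, 1.0, 0.001]
contact_force: [0.9, 0.2, 6.8]
width: 0.0471
clock: 20.6
position: [0.3779, 0.3157, 0.112]
ee_rot: [-0.001, 0.01, 1.0, -0.0]
contact_force: [-0.7, -0.1, -2.5]
width: 0.0473
[0.37776425 0.31559533 0.11167528] [-1.10311294e-03  9.68638848e-03  9.99952261e-01 -6.57990467e-04]
0.14596708109686612 stain (array([377. , 315.3]), array([48.1, 48.6]), 87.9)
slopes deg [ 0.46462457 -0.27791285]
```

View pics/w12.png

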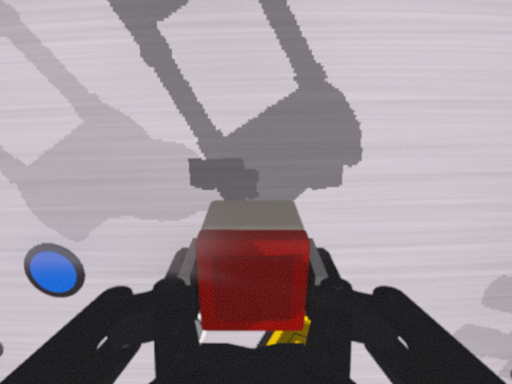

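Held level. I'll carry it toward the red mat 30 mm higher, clearing the jar (65 mm) and the crucible.

```bash
python3 -m creep '{"slide":[[0.01,-0.05,0.05],[0.04,-0.17,0.1],[0.08,-0.34,0.15],[0.13,-0.52,0.2],[0.18,-0.7,0.2],[0.225,-0.896,0.2]],"twist":[[0,0,0],[0,0,0],[0,0,0],[0,0,0],[0,0,0],[0,0,0]],"fingers":[-1,-1,-1,-1,-1,-1]}'
python3 -m creep '{"slide":[[0.045,-0.18,0],[0.09,-0.36,0],[0.135,-0.54,0],[0.18,-0.72,0],[0.225,-0.896,0]],"twist":[[0,0,0],[0,0,0],[0,0,0],[0,0,0],[0,0,0]],"fingers":[-1,-1,-1,-1,-1]}'
python3 -m creep '{"slide":[[0.045,-0.18,0],[0.09,-0.36,0],[0.135,-0.54,0],[0.18,-0.72,0],[0.225,-0.896,0]],"twist":[[0,0,0],[0,0,0],[0,0,0],[0,0,0],[0,0,0]],"fingers":[-1,-1,-1,-1,-1]}'
python3 -m creep '{"slide":[[0.045,-0.18,0],[0.09,-0.36,0],[0.135,-0.54,0],[0.18,-0.7,0],[0.21,-0.82,0],[0.225,-0.896,0],[0.225,-0.896,0],[0.225,-0.896,0]],"twist":[[0,0,-0.002],[0,0,-0.004],[0,0,-0.006],[0,0,-0.0078],[0,0,-0.0078],[0,0,-0.0078],[0,0,-0.0078],[0,0,-0.0078]],"fingers":[-1,-1,-1,-1,-1,-1,-1,-1]}'
python3 - <<'E'
from h import *
d=cam("wrist"); cv2.imwrite("pics/w13.png",d["img"]); s=telemetry.get_state(); print(s["position"],s["ee_rot"])
uv=blob(d,"r",(0,512,0,384)); P=bydepth(d,uv); 
for z in(.175,.003):
  k=(abs(P[:,2]-z)<.006); print(z,k.sum(),rect(P[k])) if k.sum()>5 else 0
E
```

```text
clock: 21.25
position: [0.4126, 0.1804, 0.1429]
ee_rot: [-0.0, 0.009, 1.0, -0.0]
contact_force: [0.1, -0.4, -2.3]
width: 0.0476
clock: 21.75
position: [0.4458, 0.0458, 0.1425]
ee_rot: [-0.001, 0.01, 1.0, -0.0]
contact_force: [0.8, 0.2, -1.3]
width: 0.0478
clock: 22.25
position: [0.4794, -0.0885, 0.1424]
ee_rot: [-0.001, 0.01, 1.0, 0.0]
contact_force: [0.4, 0.5, -1.5]
width: 0.0472
clock: 23.05
position: [0.5131, -0.2206, 0.1425]
ee_rot: [-0.001, 0.034, 0.999, 0.001]
contact_force: [-0.0, -0.1, -2.2]
width: 0.0474
[ 0.51308167 -0.22024246  0.14261734] [-5.66106244e-04  3.39676490e-02  9.99422535e-01  6.88920441e-04]
0.175 10364 (array([ 512.3, -220.9]), array([48.5, 48.7]), 84.9)
0.003 3426 (array([ 608.6, -183.9]), array([446.9,  76.4]), 70.2)
```

View pics/w13.png

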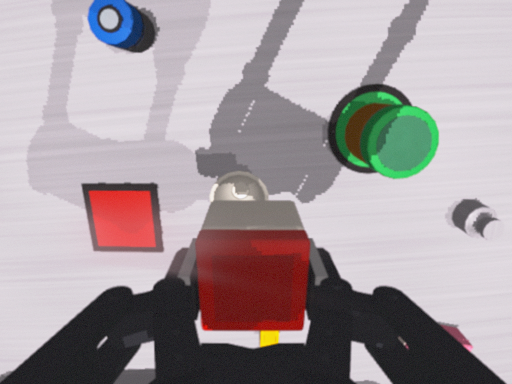

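The red mat is fully visible at (124,217), and the jar and eyepiece are in view too. Measure.

```bash
python3 - <<'E'
from h import *
d=cam("wrist")
uv=blob(d,"r",(75,170,175,260)); P=bydepth(d,uv); k=(abs(P[:,2]-.004)<.006); Q=onplane(d,uv[k],.003); print("mat",k.sum(),rect(Q),Q.mean(0),rect(P[k]))
uv=blob(d,"b",(80,160,0,55)); P=bydepth(d,uv); k=(abs(P[:,2]-.052)<.006); print("eye",rect(P[k]))
hs=cv2.cvtColor(d["img"],cv2.COLOR_BGR2HSV)
uv=blob(d,"g",(320,445,70,185)); P=bydepth(d,uv); k=(abs(P[:,2]-.065)<.004); print("jar",rect(P[k]))
k=(abs(P[:,2]-.003)<.004); Q=P[k]; print(Q.min(0),Q.max(0))
t=cam("top"); cv2.imwrite("pics/t13.png",t["img"])
E
```

```text
mat 3400 (array([ 546.9, -357.7]), array([64.3, 63.2]), 86.0) [ 0.54554833 -0.35752771  0.003     ] (array([ 546.8, -357.7]), array([65.1, 64.1]), 86.0)
eye (array([ 376.6, -312.3]), array([33.4, 29.4]), 83.8)
jar (array([ 474.9, -106. ]), array([54.4, 54.2]), 85.3)
[ 0.43812721 -0.14069271  0.0010581 ] [ 0.51244835 -0.0715954   0.00695722]
```

The jar is verified: jar at (475,-106), its mat at about (475,-106). For the staining jar, shift (+34.6, -136.6) mm; the angle is already matched.

```bash
python3 -m creep '{"slide":[[0.02,-0.08,0],[0.06,-0.24,0],[0.105,-0.42,0],[0.15,-0.6,0],[0.2,-0.77,0],[0.22,-0.87,0],[0.231,-0.91,0],[0.231,-0.91,0],[0.231,-0.91,0]],"twist":[[0,0,0],[0,0,0],[0,0,0],[0,0,0],[0,0,0],[0,0,0],[0,0,0],[0,0,0],[0,0,0]],"fingers":[-1,-1,-1,-1,-1,-1,-1,-1,-1]}'
python3 -m creep '{"slide":[[0,0,-0.1],[0,0,-0.24],[0,0,-0.38],[0,0,-0.52],[0,0,-0.64],[0,0,-0.68],[0,0,-0.68]],"twist":[[0,0,0],[0,0,0],[0,0,0],[0,0,0],[0,0,0],[0,0,0],[0,0,0]],"fingers":[-1,-1,-1,-1,-1,-1,-1]}'
python3 - <<'E'
from h import *
d=cam("wrist"); cv2.imwrite("pics/w14.png",d["img"]); s=telemetry.get_state(); print(s["position"],s["ee_rot"])
E
```

```text
clock: 24.1
position: [0.5479, -0.3567, 0.1427]
ee_rot: [-0.0, 0.034, 0.999, 0.001]
contact_force: [-0.4, 0.0, -1.9]
width: 0.0473
clock: 24.8
position: [0.5478, -0.3565, 0.0402]
ee_rot: [-0.001, 0.034, 0.999, 0.001]
contact_force: [-0.3, 0.4, -2.1]
width: 0.0477
[ 0.54847409 -0.35729911  0.04121648] [1.46474639e-05 3.38832155e-02 9.99425792e-01 1.18913128e-04]
```

View pics/w14.png

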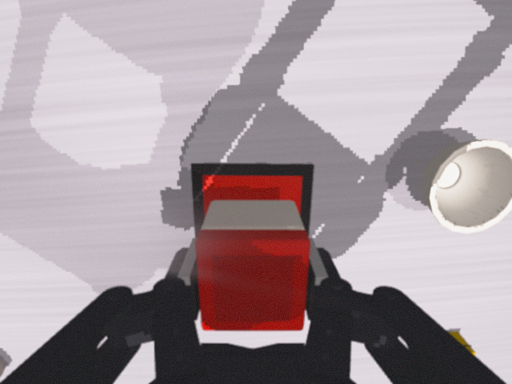

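It's centred and parallel over the red mat (mat edges at 192 and 313, jar 203-303). Lower.

```bash
python3 -m creep '{"slide":[[0,0,-0.05],[0,0,-0.09],[0,0,-0.11],[0,0,-0.125],[0,0,-0.135],[0,0,-0.135]],"twist":[[0,0,0],[0,0,0],[0,0,0],[0,0,0],[0,0,0],[0,0,0]],"fingers":[-1,-1,-1,-1,-1,-1]}'
python3 -m creep '{"slide":[[0,0,-0.005],[0,0,-0.01],[0,0,-0.01]],"twist":[[0,0,0],[0,0,0],[0,0,0]],"fingers":[-1,-1,-1]}'
```

```text
clock: 25.45
position: [0.5483, -0.3579, 0.0204]
ee_rot: [-0.0, 0.034, 0.999, 0.0]
contact_force: [0.3, 0.7, -0.9]
width: 0.0477
clock: 25.75
position: [0.5485, -0.3581, 0.0197]
ee_rot: [0.0, 0.034, 0.999, -0.0]
contact_force: [-0.7, -0.3, 0.9]
width: 0.0475
```

```bash
python3 -m creep '{"slide":[[0,0,-0.004],[0,0,-0.004],[0,0,-0.004]],"twist":[[0,0,0],[0,0,0],[0,0,0]],"fingers":[-1,-1,-1]}'
python3 -m creep '{"slide":[[0,0,0],[0,0,0],[0,0,0],[0,0,0],[0,0,0],[0,0,0.1],[0,0,0.35],[0,0,0.65],[0,0,0.95],[0,0,0.95],[0,0,0.95]],"twist":[[0,0,0],[0,0,0],[0,0,0],[0,0,0],[0,0,0],[0,0,0],[0,0,0],[0,0,0],[0,0,0],[0,0,0],[0,0,0]],"fingers":[0.2,0.5,0.8,0.8,0.8,0.8,0.8,0.8,0.8,0.8,0.8]}'
python3 - <<'E'
from h import *
d=cam("wrist"); cv2.imwrite("pics/w15.png",d["img"]); s=telemetry.get_state(); print(s["position"],s["ee_rot"])
uv=blob(d,"r",(100,400,0,384)); P=bydepth(d,uv); k=abs(P[:,2]-.053)<.004; print("jar",rect(P[k]));k=abs(P[:,2]-.003)<.004; print("mat",k.sum(),rect(P[k]))
uv=blob(d,"b",(0,400,0,150)); P=bydepth(d,uv); k=(abs(P[:,2]-.052)<.006); print("eye",rect(P[k])) if k.sum()>5 else 0
E
```

```text
clock: 26.05
position: [0.5485, -0.3581, 0.0197]
ee_rot: [0.0, 0.034, 0.999, -0.0]
contact_force: [-1.5, 1.4, 6.2]
width: 0.0471
clock: 27.15
position: [0.5489, -0.3583, 0.1624]
ee_rot: [0.001, 0.034, 0.999, -0.001]
contact_force: [-0.5, 0.7, -1.0]
width: 0.0769
[ 0.54795667 -0.35751507  0.16058533] [-2.92634704e-04  3.41887173e-02  9.99415311e-01  2.85852104e-04]
jar (array([ 547.7, -358.6]), array([48.1, 47.8]), 86.2)
mat 1048 (array([ 548.7, -357.7]), array([65. , 68.6]), 86.0)Traceback (most recent call last):
  File "<stdin>", line 4, in <module>
  File "h.py", line 15, in bydepth
    return (rays(d,uv)*z[:,None])@T[:3,:3].T+T[:3,3]
            ~~~~^^^^^^
  File "h.py", line 8, in rays
    u=cv2.undistortPoints(np.asarray(uv,float).reshape(-1,1,2),d["K"],np.array(d["dist"],float)).reshape(-1,2)
      ~~~~~~~~~~~~~~~~~~~^^^^^^^^^^^^^^^^^^^^^^^^^^^^^^^^^^^^^^^^^^^^^^^^^^^^^^^^^^^^^^^^^^^^^^^
cv2.error: OpenCV(4.12.0) /io/opencv/modules/calib3d/src/undistort.dispatch.cpp:347: error: (-215:Assertion failed) CV_IS_MAT(_src) && CV_IS_MAT(_dst) && (_src->rows == 1 || _src->cols == 1) && (_dst->rows == 1 || _dst->cols == 1) && _src->cols + _src->rows - 1 == _dst->rows + _dst->cols - 1 && (CV_MAT_TYPE(_src->type) == CV_32FC2 || CV_MAT_TYPE(_src->type) == CV_64FC2) && (CV_MAT_TYPE(_dst->type) == CV_32FC2 || CV_MAT_TYPE(_dst->type) == CV_64FC2) in function 'cvUndistortPointsInternal'
```

View pics/w15.png

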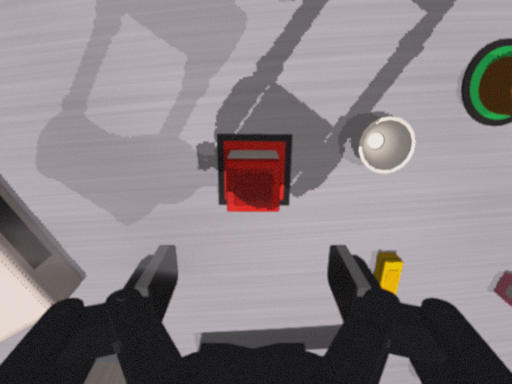

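The staining jar is within 1 mm and 0.2° of its mat. Next, the eyepiece at about (376.6,-311).

```bash
python3 -m creep '{"slide":[[-0.15,0.04,0],[-0.4,0.11,0],[-0.65,0.18,0],[-0.9,0.25,0],[-0.9,0.25,0]],"twist":[[0,0,0],[0,0,0],[0,0,0],[0,0,0],[0,0,0]],"fingers":[0.4,0.4,0.4,0.4,0.4]}'
python3 -m creep '{"slide":[[-0.12,0.03,0],[-0.24,0.065,0],[-0.24,0.065,0],[-0.24,0.065,0],[-0.24,0.065,0]],"twist":[[0,0,0],[0,0,0],[0,0,0],[0,0,0],[0,0,0]],"fingers":[0.4,0.4,0.4,0.4,0.4]}'
python3 - <<'E'
from h import *
d=cam("wrist"); cv2.imwrite("pics/w16.png",d["img"]); s=telemetry.get_state(); print(s["position"],s["ee_rot"])
uv=blob(d,"b",(150,350,50,300)); P=bydepth(d,uv); k=(abs(P[:,2]-.052)<.005); print("eye",k.sum(),rect(P[k]))
E
```

```text
clock: 27.7
position: [0.4073, -0.3164, 0.1584]
ee_rot: [-0.004, 0.035, 0.999, 0.003]
contact_force: [-0.2, -0.6, -1.1]
width: 0.0596
clock: 28.2
position: [0.3783, -0.311, 0.1604]
ee_rot: [0.0, 0.034, 0.999, 0.0]
contact_force: [0.1, 0.2, -0.7]
width: 0.06
[ 0.3782496  -0.31103184  0.16054468] [7.37630295e-05 3.40553523e-02 9.99419934e-01 1.53212736e-04]
eye 769 (array([ 373.3, -312.6]), array([32.1, 31.4]), 4.8)
```

View pics/w16.png

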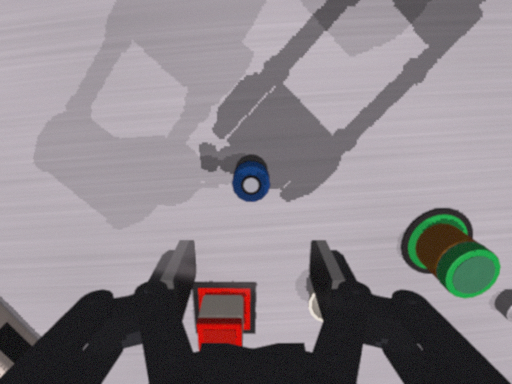

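The eyepiece is at (251,182), between the fingers. Descend and grip.

```bash
python3 -m creep '{"slide":[[-0.015,-0.005,-0.15],[-0.015,-0.005,-0.35],[-0.015,-0.005,-0.55],[-0.015,-0.005,-0.75],[-0.015,-0.005,-0.9],[-0.015,-0.005,-0.95],[-0.015,-0.005,-0.95]],"twist":[[0,0,0],[0,0,0],[0,0,0],[0,0,0],[0,0,0],[0,0,0],[0,0,0]],"fingers":[0.4,0.4,0.4,0.4,0.4,0.4,0.4]}'
python3 -m creep '{"slide":[[0,0,0],[0,0,0],[0,0,0],[0,0,0],[0,0,0],[0,0,0],[0,0,0]],"twist":[[0,0,0],[0,0,0],[0,0,0],[0,0,0],[0,0,0],[0,0,0],[0,0,0]],"fingers":[0.1,-0.2,-0.5,-1,-1,-1,-1]}' 45
python3 -m creep '{"slide":[[0,0,0.05],[0,0,0.15],[0,0,0.3],[0,0,0.45],[0,0,0.6],[0,0,0.75],[0,0,0.8],[0,0,0.8],[0,0,0.8]],"twist":[[0,0,0],[0,0,0],[0,0,0],[0,0,0],[0,0,0],[0,0,0],[0,0,0],[0,0,0],[0,0,0]],"fingers":[-1,-1,-1,-1,-1,-1,-1,-1,-1]}'
python3 - <<'E'
from h import *
d=cam("wrist"); cv2.imwrite("pics/w17.png",d["img"]); s=telemetry.get_state(); print(s["position"],s["ee_rot"])
uv=blob(d,"b",(150,350,100,384)); P=bydepth(d,uv); z=np.percentile(P[:,2],80); k=(abs(P[:,2]-z)<.004); print(z,k.sum(),"eye",rect(P[k]))
E
```

```text
clock: 28.95
position: [0.3752, -0.3111, 0.0175]
ee_rot: [-0.001, 0.034, 0.999, 0.001]
contact_force: [-0.4, 1.6, -0.3]
width: 0.0597
clock: 29.65
position: [0.3761, -0.3123, 0.0198]
ee_rot: [0.001, 0.034, 0.999, -0.001]
contact_force: [0.7, 0.4, 7.2]
width: 0.033
clock: 30.55
position: [0.3745, -0.3107, 0.1377]
ee_rot: [-0.001, 0.034, 0.999, 0.001]
contact_force: [0.0, 0.6, -0.5]
width: 0.0326
[ 0.37439743 -0.31059616  0.13732076] [-8.80696594e-04  3.41995446e-02  9.99414167e-01  9.69027098e-04]
0.1704658330754309 2824 eye (array([ 372.3, -311.1]), array([32.9, 33.1]), 42.6)
```

View pics/w17.png

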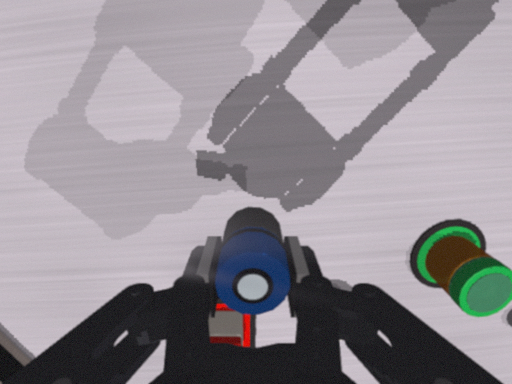

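Held upright. I'll carry it toward the blue mat, with the underside at 0.12 m, clear of the jar.

```bash
python3 -m creep '{"slide":[[0.01,0.05,0],[0.04,0.17,0],[0.08,0.36,0],[0.12,0.56,0],[0.16,0.75,0],[0.199,0.944,0]],"twist":[[0,0,0],[0,0,0],[0,0,0],[0,0,0],[0,0,0],[0,0,0]],"fingers":[-1,-1,-1,-1,-1,-1]}'
python3 -m creep '{"slide":[[0.04,0.19,0],[0.08,0.38,0],[0.12,0.57,0],[0.16,0.76,0],[0.199,0.944,0]],"twist":[[0,0,0],[0,0,0],[0,0,0],[0,0,0],[0,0,0]],"fingers":[-1,-1,-1,-1,-1]}'
python3 -m creep '{"slide":[[0.04,0.19,0],[0.08,0.38,0],[0.12,0.57,0],[0.16,0.75,0],[0.185,0.87,0],[0.199,0.94,0],[0.199,0.944,0],[0.199,0.944,0],[0.199,0.944,0]],"twist":[[0,0,0],[0,0,0],[0,0,0],[0,0,0],[0,0,0],[0,0,0],[0,0,0],[0,0,0],[0,0,0]],"fingers":[-1,-1,-1,-1,-1,-1,-1,-1,-1]}'
python3 - <<'E'
from h import *
d=cam("wrist"); cv2.imwrite("pics/w18.png",d["img"]); s=telemetry.get_state(); print(s["position"],s["ee_rot"])
uv=blob(d,"b",(150,350,100,384)); P=bydepth(d,uv); k=(abs(P[:,2]-.1705)<.005); print(k.sum(),"eye",rect(P[k]))
k=(abs(P[:,2]-.003)<.005); print(k.sum(),"mat",rect(P[k]),P[k].min(0),P[k].max(0))
E
```

```text
clock: 31.2
position: [0.4045, -0.1679, 0.1376]
ee_rot: [-0.001, 0.034, 0.999, 0.001]
contact_force: [0.7, -0.3, -1.6]
width: 0.0326
clock: 31.7
position: [0.4341, -0.0263, 0.1377]
ee_rot: [-0.001, 0.034, 0.999, 0.0]
contact_force: [0.1, 0.4, -0.9]
width: 0.0329
clock: 32.6
position: [0.4642, 0.1126, 0.1383]
ee_rot: [-0.0, 0.035, 0.999, -0.0]
contact_force: [-1.4, -0.6, -1.1]
width: 0.0328
[0.46439124 0.11259181 0.13838152] [-2.12472755e-04  3.47145529e-02  9.99397234e-01 -1.50633346e-04]
2911 eye (array([462.1, 112.3]), array([33. , 32.9]), 83.1)
1993 mat (array([461.9, 113.1]), array([48.8, 49. ]), 50.9) [0.43754707 0.08862849 0.00126419] [0.48664358 0.13785155 0.00589087]
```

View pics/w18.png

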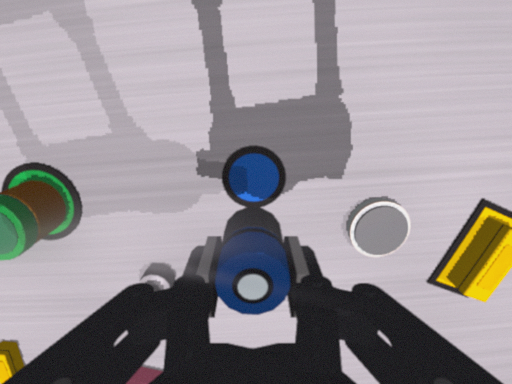

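The eyepiece lines up with the blue mat to within 1 mm: mat at (254,177), measured (461.9,113.1). Lower.

```bash
python3 -m creep '{"slide":[[0,0.007,-0.08],[0,0.007,-0.2],[0,0.007,-0.35],[0,0.007,-0.5],[0,0.007,-0.62],[0,0.007,-0.7],[0,0.007,-0.73],[0,0.007,-0.75],[0,0.007,-0.76],[0,0.007,-0.76]],"twist":[[0,0,0],[0,0,0],[0,0,0],[0,0,0],[0,0,0],[0,0,0],[0,0,0],[0,0,0],[0,0,0],[0,0,0]],"fingers":[-1,-1,-1,-1,-1,-1,-1,-1,-1,-1]}'
python3 -m creep '{"slide":[[0,0,-0.005],[0,0,-0.01],[0,0,-0.01]],"twist":[[0,0,0],[0,0,0],[0,0,0]],"fingers":[-1,-1,-1]}'
```

```text
clock: 33.65
position: [0.4651, 0.1143, 0.0249]
ee_rot: [0.001, 0.034, 0.999, 0.0]
contact_force: [0.5, 0.3, -1.1]
width: 0.033
clock: 33.95
position: [0.4647, 0.1145, 0.0232]
ee_rot: [0.0, 0.034, 0.999, 0.0]
contact_force: [-0.1, 0.9, -1.0]
width: 0.0332
```

```bash
python3 -m creep '{"slide":[[0,0,-0.005],[0,0,-0.005],[0,0,-0.005]],"twist":[[0,0,0],[0,0,0],[0,0,0]],"fingers":[-1,-1,-1]}'
```

```text
clock: 34.25
position: [0.4648, 0.1145, 0.0228]
ee_rot: [0.0, 0.034, 0.999, 0.0]
contact_force: [-1.7, -0.2, 5.6]
width: 0.0326
```

Contact at 5.6 N. Release, rise, then back away to one side so the top camera can see everything.

```bash
python3 -m creep '{"slide":[[0,0,0],[0,0,0],[0,0,0],[0,0,0],[0,0,0],[0,0,0.1],[0,0,0.35],[0,0,0.65],[0,0,0.95],[0,0,0.95],[0,0,0.95]],"twist":[[0,0,0],[0,0,0],[0,0,0],[0,0,0],[0,0,0],[0,0,0],[0,0,0],[0,0,0],[0,0,0],[0,0,0],[0,0,0]],"fingers":[-0.2,0.2,0.4,0.4,0.4,0.4,0.4,0.4,0.4,0.4,0.4]}'
python3 - <<'E'
from h import *
d=cam("wrist"); cv2.imwrite("pics/w19.png",d["img"])
uv=blob(d,"b",(150,350,50,384)); P=bydepth(d,uv); k=(abs(P[:,2]-.055)<.005); print(k.sum(),"eye",rect(P[k]))
k=(abs(P[:,2]-.003)<.005); print(k.sum(),"mat",rect(P[k]))
E
python3 -m creep '{"slide":[[-0.3,0.15,0.1],[-0.6,0.3,0.2],[-0.9,0.5,0.3],[-1,0.7,0.4],[-1,0.7,0.4],[-1,0.7,0.4]],"twist":[[0,0,0],[0,0,0],[0,0,0],[0,0,0],[0,0,0],[0,0,0]],"fingers":[0.4,0.4,0.4,0.4,0.4,0.4]}'
python3 -m creep '{"slide":[[-0.1,0.3,0],[-0.2,0.6,0],[-0.3,0.9,0],[-0.3,1,0],[-0.3,1,0],[-0.3,1,0]],"twist":[[0,0,0],[0,0,0],[0,0,0],[0,0,0],[0,0,0],[0,0,0]],"fingers":[0.4,0.4,0.4,0.4,0.4,0.4]}'
python3 - <<'E'
from h import *
d=cam("top"); cv2.imwrite("pics/t19.png",d["img"]); e=cam("scene"); cv2.imwrite("pics/s19.png",e["img"])
E
```

```text
clock: 35.35
position: [0.4652, 0.1145, 0.1658]
ee_rot: [0.001, 0.034, 0.999, 0.0]
contact_force: [-0.6, -0.6, -0.5]
width: 0.0596
770 eye (array([461.8, 114.1]), array([31.2, 32.4]), 43.9)
663 mat (array([458.2, 112.9]), array([42.5, 49.3]), 5.7)
clock: 36.0
position: [0.3137, 0.2197, 0.2236]
ee_rot: [-0.001, 0.033, 0.999, -0.001]
contact_force: [-0.8, -0.7, -0.4]
width: 0.0597
clock: 36.6
position: [0.2703, 0.3678, 0.2233]
ee_rot: [-0.001, 0.035, 0.999, -0.002]
contact_force: [0.3, 0.1, -0.8]
width: 0.0595
```

View pics/w19.png

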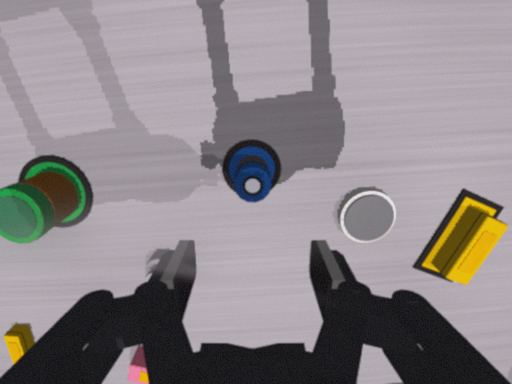

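View pics/t19.png

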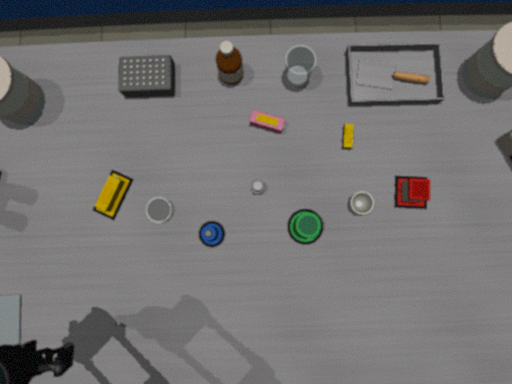

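View pics/s19.png

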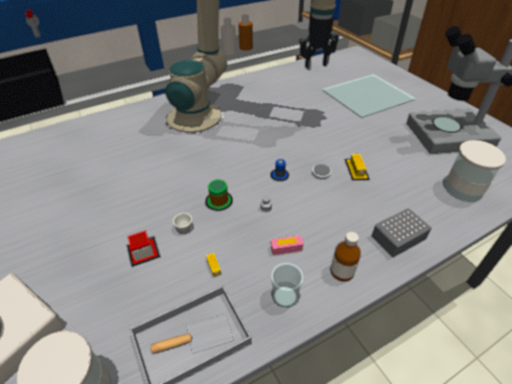

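All four stand on their mats in the top and scene views. The Petri dish (159,209), crucible (361,203) and weight (258,186) are where they started. One last numeric check from the top camera.

```bash
python3 - <<'E'
from h import *
d=cam("top")
for n,c,(u,v),z,m in [("jar","g",(305,222),.065,(474.6,-103.9)),("slide","y",(113,195),.035,(562.2,349.7)),("stain","r",(415,190),.053,(548.2,-355.8)),("eye","b",(211,233),.055,(462.8,115))]:
    uv=blob(d,c,(u-27,u+27,v-27,v+27)); P=bydepth(d,uv); k=abs(P[:,2]-z)<.006; Q=onplane(d,uv[k],z)
    print(n,k.sum(),*rect(Q),Q.mean(0)[:2]*1000,"mat",m)
E
```

```text
jar 516 [ 475.8 -103.1] [54.4 52.1] 88.4 [ 476.05945632 -102.78550899] mat (474.6, -103.9)
slide 458 [561.7 348.7] [31.8 80.7] 64.7 [562.24615227 348.71518838] mat (562.2, 349.7)
stain 448 [ 549.2 -355.8] [45.  48.4] 86.0 [ 549.27129366 -355.63568569] mat (548.2, -355.8)
eye 133 [464.2 115.1] [31.  30.7] 88.6 [463.82349143 114.03611056] mat (462.8, 115)
```

All are within about 1.5 mm and 0.2° of their mats, so I'm handing it in.

```bash
python3 -c "
from rig import order,telemetry
print(telemetry.get_state()['clock']); print(order.sign_off())"
```

```text
36.75
the job is handed in; nothing more can be done
None
```

The job is handed in, with about 37 s on the clock of the 128 s allowed. I placed the amber jar, the larger yellow slide box, the red-lidded staining jar and the blue eyepiece, in that order. Each was lowered until light contact (5–7 N) before I opened the fingers.

- **Position:** in the last top-camera check all four stood upright, within about 1.5 mm of their mats' centres.
- **Angles:** the slide box read 64.7° and its mat 64.7°. The staining jar read 86.0° and its mat 86.1°.
- **Left alone:** in the final top picture the Petri dish, crucible, weight and both decoy boxes are where they started. I judged these by eye, not by measurement. The arm was clear of everything.
- **Disagreements:** the wrist and top cameras disagreed by up to about 3.5 mm in places. For the eyepiece, the wrist camera's last look at its mat was partly hidden and read 458 mm in x, against about 462 mm earlier, so I discounted it.

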